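Tighten the specimen clamp by ratcheting its lever

TASK

The lever of the specimen clamp has almost run out of swing against its front post, and the clamp is not yet tight. Grip the lever by its upright knob, lift it off its teeth, swing it back (anticlockwise seen from above) well past the clamp's centre line, about 60 degrees in all, let it drop into the teeth again and turn it clockwise until the screw's pointer comes to the stop post; then let go. Leave the neighbouring clamp, the one with the star knob, untouched.

Things in the scene. Friction and masses are not known exactly. Their poses are not given: they have to be found in the camera images.
- clamp: Lever clamp, fixed: white base 175x130x20 mm, steel strap along x over a black puck, black lever on a toothed screw head. Origin on the bench under the vertical screw axis (lever pivot), z up, x = centre line, lever out to -x. Steel posts 10 mm thick, 125 mm high: front post at (-27,+42) mm stops the arm at 136 deg from +x, stop post at (-3,-50) stops the pointer, and the arm at 254 deg
- lever_grip (a point): Centre of the upright round black knob at the lever's end, to be gripped: 22 mm diameter, 46 mm tall, 95 mm from the screw axis, 120 mm above the bench with the lever down. The 14 mm thick arm joins it from below (arm top 17 mm below this point); knob and arm are one piece. x points outward along the arm, z up. At the start the arm points 144 to 164 deg from the clamp's +x (anticlockwise)
- screw (a joint): Screw angle (rad), grows clockwise from above = tighter. Starts at 0 to 0.35; at 1.22 its pointer, a radial steel tab right of the strap, meets the stop post: tight, hard stop. Stays where left; turning takes 0.25 N m (3 N at the knob). It turns with the lever while that is down (2 deg of play either way) and stays still while the lever is lifted
- lever_lift (a joint): How far the lever is lifted along the screw axis (m): 0 down in its teeth, 0.018 at most. The 18 teeth (every 20 deg) are clear above 0.007. Spring and weight press it down with 5 to 7 N: let go, it drops by itself and its domed teeth slip into the nearest notch. Lifted, it swings freely
- star_clamp: Bystander: same white base and strap, fixed, 100 mm high, with a five-lobed black star knob instead of a lever, and no posts. Origin on the bench under the knob's axis. To be left untouched
There are look-alikes about, which are no part of the job. What is shaped like the clamp but blue or pink is not meant.

How it is judged:
By the outcome, as a careful person would: the job done as asked, in the order asked, and still so for the second after the job is handed in, with the robot touching nothing.
It also fails if it takes over 42 s, if anything falls off the work surface, if the arm or the gripper's body presses on something with over 40 N, if the wrist force passes 120 N, or if a joint passes its speed limit or range.

ROBOT

A 6-joint arm with a two-finger parallel gripper is mounted at the origin on the work surface. World frame = base frame: x ahead of the robot, y to its left, z up, the work surface at z = 0. Lengths are in mm, angles in rad, forces in N, time in s.
With the tool pointing down it reaches from about 300 to 775 mm from the base axis. Payload 14.6 kg.
Tool frame: the origin (TCP) lies on the centre line of the jaws, within the pads' length; the fingertips stand 19 mm ahead of it and the grasp point (between the pads) is the TCP (bot.tip_reach is the distance from the TCP to the fingertips, in mm); z points along the fingers, y is the line along which they close (so a half turn about z gives the same grasp; the last joint's range is limited). The gripper opens to 85 mm and grips with 20 to 120 N. Pads are 22 mm wide; open, the fingers measure 114 mm over their backs; the gripper's body (76 mm by 85 mm) begins 54 mm behind the grasp point. The pads swing forward as they close: fully open they stand 13 mm farther back than shut.
Start: joints at [1.138, 0.3, 1.521, -0, 1.321, -0.067], TCP at [196.73, 513.602, 220.381] pointing down, gripper open.
Joint ranges: [-3.03, 3.03], [-0.79, 2.21], [0.23, 2.52], [-1.04, 4.18], [0, 3.07], [-2.55, 2.55]. Speed limits (rad/s): [2.22, 2.22, 2.57, 3.14, 3.14, 3.14].

INTERFACE

Orientations are given as a unit quaternion [w, x, y, z].
In Python, from rig import bot gives the robot as it stands. Calls block until the motion is done:
- bot.move_to(position, orientation): joint-space move of the TCP to a pose.
- bot.servo_line(position, attitude=None, speed=150, until_force=None): straight line of the TCP; attitude=None keeps the orientation; speed is the mean speed in mm/s. With until_force (N) it stops when the force on the tool has changed by that much, and returns True; else False.
- bot.move_joints(angles): joint-space move.
- bot.move_gripper(opening, grip_force=None): finger opening in mm; grip_force is the grip in N (None keeps the last); returns when the fingers have stopped.
- bot.dwell(seconds).
- bot.ik(position, orientation): joint angles nearest the present ones, or None.
- bot.read_state(): the state.
- bot.read_camera(name): name is "scene" or "top"; returns a dict with "image" (420x560x3 uint8, blue, green, red), "depth" (420x560 float32, mm along the optical axis (not along the pixel's ray), 0 where there is no reading), "fovy" (degrees; the focal length in pixels is half the picture's height over the tangent of half this angle, whatever the lens; pixels are square), "cx", "cy" (the principal point, pixels), "eye" and "attitude" of the camera in the world. Camera axes: x right, y down, z forward; pixel columns grow to the right and rows downward; lengths in mm; the calibration is good to about 2 mm. A picture is of the moment at which its call begins.
A pose or a line that the arm cannot do raises bot.MotionError and nothing moves.
- bot.finish_job(): hands the job in; it is judged then, once.
The state is a dict: "clock": time; "joint_positions": joint angles; "qvel": joint speeds; "effort": joint torques, N m; "ee_pos": TCP position; "tool_rot": TCP orientation; "ft_force": force on the tool from outside, world axes, zero at the start; "moment": the same for the moment, N m; "grip_width": finger opening in mm; "grip_force": force on a finger pad.
Only numpy, scipy, OpenCV 4.12 (cv2) and the standard library are available. Lean on these libraries where they do the work, as an engineer would, in place of code of your own. Each camera call takes 0.05 s, during which the arm holds its last target. There are 200 camera calls.

## Working session

There is one attempt and no reset: what is moved stays moved. The work goes in short steps, each a Python script; the robot and the scene stay as the last script left them, time stands still between calls to the robot, and variables do not carry over. Pictures are saved under pics/ and viewed, at most 10 in all, crops included, and the job is handed in when it is done.

```bash
mkdir -p pics
cat > h.py <<'E'
import numpy as np, cv2
from scipy.spatial.transform import Rotation as R
from rig import bot
def q2R(q): return R.from_quat([q[1],q[2],q[3],q[0]])
def cloud(c):
    h,w=c["depth"].shape; f=h/2/np.tan(np.radians(c["fovy"])/2)
    u,v=np.meshgrid(np.arange(w),np.arange(h)); d=c["depth"]
    P=np.stack([(u-c["cx"])/f*d,(v-c["cy"])/f*d,d],-1)
    a=np.array(c["attitude"]); M=q2R(a).as_matrix() if a.size==4 else a
    return P@M.T+np.array(c["eye"])
E
python3 - <<'E'
from h import *
for n in("scene","top"):
    c=bot.read_camera(n); cv2.imwrite(f"pics/{n}0.png",c["image"]); np.savez(f"{n}0.npz",P=cloud(c),im=c["image"],d=c["depth"])
    print(n,c["eye"],c["attitude"],c["fovy"])
print(bot.read_state())
E
```

```text
scene [1198.731462    336.13344739  697.07602357] [-0.22406602  0.47005415  0.76099505 -0.38694968] 51.46896939325177
top [424.27428069 -21.30987957 945.58452116] [-0.03680189  0.71023171 -0.70150778  0.04586249] 57.56488874935263
{'clock': 0.1, 'joint_positions': array([ 1.13838561e+00,  3.00471578e-01,  1.52150756e+00, -1.69978363e-05,
        1.32074569e+00, -6.65868248e-02]), 'qvel': array([ 8.38674277e-04, -1.59883179e-03,  8.03486431e-05,  1.08797550e-03,
        8.43742681e-04,  1.58729624e-04]), 'effort': array([ 2.06286910e-03, -5.44381106e+01, -3.62366402e+01, -1.35304558e-04,
        3.04164489e-03, -5.83327528e-05]), 'ee_pos': array([196.64948485, 513.39869961, 219.85217173]), 'tool_rot': array([-1.31798580e-04,  1.81891606e-01,  9.83318424e-01, -5.50591146e-04]), 'ft_force': array([ 0.47509223, -0.35042362,  0.50720264]), 'moment': array([-0.0160565 , -0.0461447 ,  0.04306582]), 'grip_force': 0.0, 'grip_width': 85.05601218298439}
```

View pics/scene0.png

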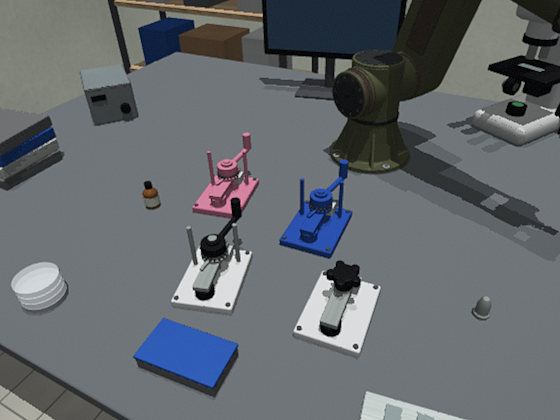

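View pics/top0.png

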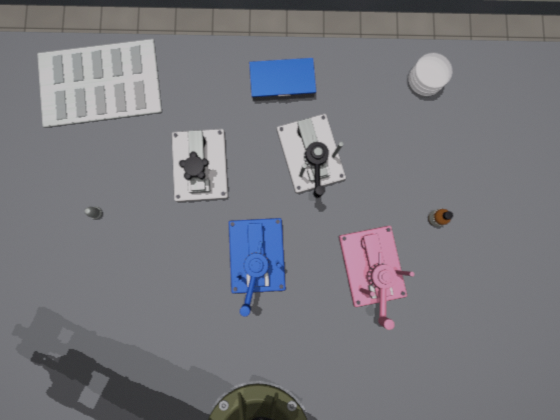

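The top view shows four things that could be taken for the clamp:
- White base with black lever: axis at (317,153), knob at (319,192). This matches the description.
- Blue look-alike at (257,265).
- Pink look-alike at (381,275).
- White star-knob clamp at (195,167).

I choose the first and check it in a close crop.

Run:
```python
from h import *
D=np.load("top0.npz");P=D["P"];im=D["im"]
cv2.imwrite("pics/crop.png",cv2.resize(im[105:210,265:365],None,fx=5.5,fy=5.5,interpolation=cv2.INTER_CUBIC))
m=np.zeros(im.shape[:2],bool);m[105:210,265:365]=1
Z=P[...,2];g=im.astype(int)
b=m&(g.min(-1)>150)&(abs(Z-20)<6)
pts=P[b][:,:2].astype(np.float32);r=cv2.minAreaRect(pts);print("base",r,b.sum(),cv2.boxPoints(r))
k=m&(g.max(-1)<90)&(Z>95)
print("black high",k.sum())
for lo,hi in((95,105),(105,120),(120,130),(130,140),(140,160)):
    s=k&(Z>lo)&(Z<hi);print(lo,s.sum(),P[s].mean(0) if s.any() else 0, np.argwhere(s).mean(0) if s.any() else 0)
s=m&(Z>115)&(g.max(-1)>=90)
n,l=cv2.connectedComponents((m&(Z>112)).astype(np.uint8))
for i in range(1,n):
    s=l==i;print(i,s.sum(),P[s].mean(0).round(1),P[s][:,2].max(),np.argwhere(s).mean(0).round(1))
n,l=cv2.connectedComponents((Z>40).astype(np.uint8))
for i in range(1,n):
    s=l==i
    if s.sum()>20: print(i,s.sum(),P[s].min(0).round(),P[s].max(0).round())
```

```text
base ((680.7324829101562, -121.63621520996094), (174.28933715820312, 128.7308349609375), 16.588796615600586) 1994 [[ 578.8385   -84.82967]
 [ 615.5913  -208.20253]
 [ 782.62646 -158.44275]
 [ 745.87366  -35.0699 ]]
black high 320
95 192 [ 634.33236689 -128.05719975   99.09063685] [162.52604167 317.09895833]
105 26 [ 601.16230259 -129.92567704  112.21613934] [175.80769231 318.65384615]
120 8 [ 570.6452378  -128.26053257  124.01123855] [188.375 318.625]
130 24 [ 562.33019303 -126.19319181  136.80594402] [191.04166667 318.5       ]
140 64 [ 563.60843062 -127.16260074  141.53028431] [190.09375  319.234375]
1 1 [424.3 -21.3 945.6] 945.5845211572022 [106. 272.]
2 1 [424.3 -21.3 945.6] 945.5845211572022 [109. 347.]
3 1 [424.3 -21.3 945.6] 945.5845211572022 [111. 286.]
4 1 [424.3 -21.3 945.6] 945.5845211572022 [115. 279.]
5 1 [424.3 -21.3 945.6] 945.5845211572022 [114. 312.]
6 1 [424.3 -21.3 945.6] 945.5845211572022 [121. 295.]
7 1 [424.3 -21.3 945.6] 945.5845211572022 [125. 291.]
8 1 [424.3 -21.3 945.6] 945.5845211572022 [124. 356.]
9 1 [424.3 -21.3 945.6] 945.5845211572022 [129. 289.]
10 1
[... 2149 characters left out ...]
202. 279.]
49 1 [424.3 -21.3 945.6] 945.5845211572022 [203. 350.]
50 1 [424.3 -21.3 945.6] 945.5845211572022 [206. 361.]
51 1 [424.3 -21.3 945.6] 945.5845211572022 [208. 343.]
126 1164 [ 424. -464.   40.] [925. -21. 946.]
283 1363 [ 424. -164.   40.] [755. -21. 946.]
313 1186 [424. -21.  40.] [721. 187. 946.]
338 65 [ 666. -180.   43.] [ 676. -171.  126.]
478 50 [514. 398.  40.] [531. 415.  49.]
480 229 [ 424. -451.   40.] [539. -21. 946.]
506 1407 [300. -21.  40.] [499.  39. 946.]
525 1607 [ 276. -310.   40.] [476. -21. 946.]
576 23 [400. -45.  57.] [424. -21. 946.]
587 73 [ 384. -330.   41.] [424. -21. 946.]
605 31 [369.  44.  50.] [378.  52. 129.]
875 505 [ 60. -53.  40.] [424.  58. 946.]
```

View pics/crop.png

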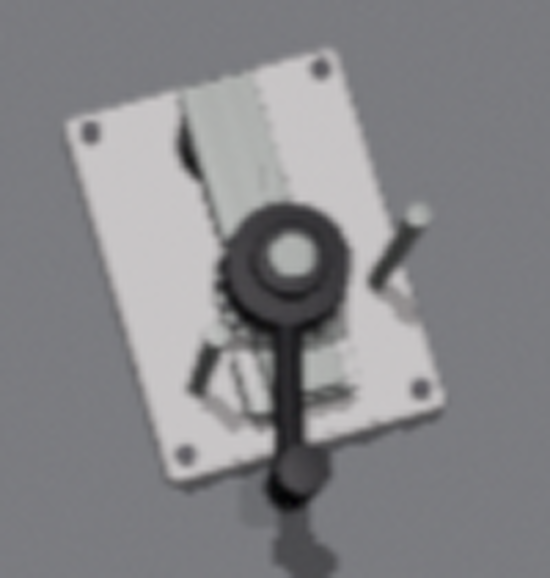

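The crop confirms a white base, black lever, two steel posts and a grey strap. The post spacing and the 95 mm knob radius agree with the description. The axis is at about (658.3,-127.2), yaw is 16.6°, and the arm is at 163° in the clamp frame. Next I check IK along the arc, then grip.

```bash
cat >> h.py <<'E'
A=np.array([658.3,-127.2]); YAW=16.6; H=127.
def pose(a,z=H,flip=0,r=95.):   # a: world arm angle deg; tool z down, tool y tangential
    t=np.radians(a); o=np.array([np.cos(t),np.sin(t),0]); zt=np.array([0,0,-1.])
    xt=o*(-1 if flip else 1); M=np.c_[xt,np.cross(zt,xt),zt]
    q=R.from_matrix(M).as_quat()
    return np.r_[A+r*o[:2],z], np.r_[q[3],q[:3]]
def st():
    s=bot.read_state(); p=np.array(s["ee_pos"]); d=p[:2]-A
    a=np.degrees(np.arctan2(d[1],d[0]))%360; t=np.radians(a); F=np.array(s["ft_force"])
    # tan: force on the tool along anticlockwise
    return dict(t=round(float(s["clock"]),2),ang=round(a,1),r=round(float(np.hypot(*d)),1),z=round(float(p[2]),1),w=round(float(s["grip_width"]),1),gf=round(float(s["grip_force"]),1),tan=round(float(-F[0]*np.sin(t)+F[1]*np.cos(t)),1),F=F.round(1).tolist())
E
python3 - <<'E'
from h import *
for f in(0,1):
  for a in(150,180,210,240,250):
    j=bot.ik(*pose(a,H+14,f)); print(f,a,None if j is None else np.round(j,2))
E
```

```text
0 150 [-0.2   0.44  1.52 -0.    1.18 -1.25]
0 180 [-0.29  0.43  1.53 -0.    1.18 -1.86]
0 210 [-0.36  0.49  1.45 -0.    1.2  -2.45]
0 240 None
0 250 None
1 150 [-0.2   0.44  1.52 -0.    1.18  1.89]
1 180 [-0.29  0.43  1.53 -0.    1.18  1.29]
1 210 [-0.36  0.49  1.45 -0.    1.2   0.69]
1 240 [-0.39  0.58  1.31 -0.    1.25  0.14]
1 250 [-0.39  0.62  1.25 -0.    1.27 -0.04]
```

Run:
```python
from h import *
p,q=pose(179.8,H+100,1); bot.move_gripper(60); bot.move_to(p,q)
bot.servo_line(pose(179.8,H,1)[0],speed=80,until_force=15); print(st())
bot.move_gripper(10,grip_force=50); print(st())
p=np.array(bot.read_state()["ee_pos"]); 
bot.servo_line(p+[0,0,13],speed=40); print(st())
c=bot.read_camera("top");cv2.imwrite("pics/lift.png",cv2.resize(c["image"][90:220,240:380],None,fx=4,fy=4))
c=bot.read_camera("scene");cv2.imwrite("pics/lifts.png",cv2.resize(c["image"][150:320,150:280],None,fx=3.5,fy=3.5))
```

```text
{'t': 4.48, 'ang': np.float64(179.9), 'r': 94.8, 'z': 127.5, 'w': 60.1, 'gf': 0.0, 'tan': 0.1, 'F': [-1.2, -0.1, 0.2]}
{'t': 4.96, 'ang': np.float64(179.8), 'r': 95.0, 'z': 127.3, 'w': 17.9, 'gf': 48.8, 'tan': -0.1, 'F': [-1.4, 0.1, 4.0]}
{'t': 5.44, 'ang': np.float64(179.8), 'r': 95.0, 'z': 140.6, 'w': 10.3, 'gf': 0.0, 'tan': -0.3, 'F': [0.1, 0.3, 0.8]}
```

View pics/lifts.png

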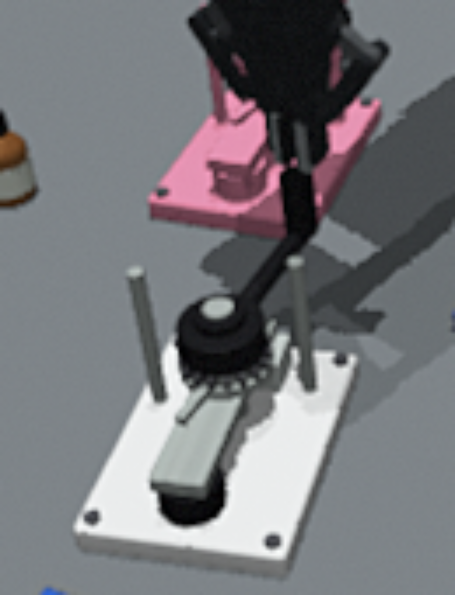

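The scene view shows the fingers (at 290,130) above the knob (at 297,185). They slipped off, because they had closed on only 17.9 mm instead of 22. I'll move up and re-measure.

Run:
```python
from h import *
bot.move_gripper(60); p,q=pose(179.8,H+100,1); bot.servo_line(p,speed=200)
bot.move_joints(np.array(bot.read_state()["joint_positions"])+[0.75,0,0,0,0,0])
for n in("top","scene"):
    c=bot.read_camera(n);P=cloud(c);d=P[...,:2]-A;r=np.hypot(d[...,0],d[...,1])
    g=c["image"].astype(int)
    for lo,hi in((98,104),(104,110),(110,116),(116,122),(122,128),(128,134),(134,139),(139,142),(142,150)):
        s=(r<125)&(r>70)&(P[...,2]>lo)&(P[...,2]<hi)&(g.max(-1)<110)&(d[...,0]<0)
        if s.sum()>2: print(n,lo,s.sum(),P[s].mean(0).round(1),P[s].min(0).round(1),P[s].max(0).round(1))
    if n=="top":cv2.imwrite("pics/re.png",cv2.resize(c["image"][100:210,265:365],None,fx=5,fy=5))
    else: cv2.imwrite("pics/res.png",cv2.resize(c["image"][180:320,160:270],None,fx=4,fy=4))
print(st())
```

```text
top 98 26 [ 580.1 -154.2  100. ] [ 559.6 -163.5   98.4] [ 592.1 -150.1  102.7]
top 104 5 [ 565.4 -152.4  108. ] [ 561.5 -156.   104.8] [ 569.6 -150.8  109.8]
top 110 7 [ 563.4 -158.2  112.8] [ 560.  -168.3  110.2] [ 574.  -150.8  115.4]
top 116 5 [ 564.1 -153.8  119. ] [ 559.6 -158.6  116.1] [ 570.7 -149.9  121. ]
top 122 5 [ 565.1 -154.8  126.2] [ 560.1 -163.2  124.3] [ 573.5 -150.6  127.8]
top 128 7 [ 563.9 -156.   130.4] [ 559.4 -166.9  128.5] [ 570.5 -149.9  131.7]
top 134 13 [ 566.7 -159.5  138. ] [ 560.5 -170.   135.8] [ 577.8 -150.9  138.8]
top 139 50 [ 570.6 -160.2  140.7] [ 559.9 -169.8  139.1] [ 579.8 -150.5  141.9]
top 142 20 [ 569.4 -160.5  142.6] [ 562.  -167.3  142.1] [ 579.3 -150.1  143.5]
scene 98 36 [ 582.9 -154.9  100.7] [ 567.5 -166.3   98.3] [ 594.1 -147.6  103.9]
scene 104 19 [ 577.8 -157.8  106.6] [ 571.2 -167.9  104. ] [ 582.1 -151.6  109.1]
scene 110 20 [ 577.5 -157.3  112.7] [ 569.5 -168.4  110.1] [ 582.3 -151.1  115.7]
scene 116 21 [ 577.3 -156.7  119.2] [ 569.8 -166.1  116.4] [ 581.7 -150.6  121.9]
scene 122 16 [ 577.  -157.6  125.1] [ 569.8 -168.4  122.1] [ 580.9 -152.2  127.9]
scene 128 19 [ 577.9 -156.6  130.7] [ 570.1 -166.6  128. ] [ 582.4 -151.3  133.8]
scene 134 15 [ 578.5 -157.4  136. ] [ 571.8 -166.9  134.1] [ 582.6 -150.3  138.2]
scene 139 21 [ 573.8 -158.8  140.9] [ 559.5 -171.   139.2] [ 582.1 -150.4  142. ]
scene 142 36 [ 571.9 -160.5  143.4] [ 561.4 -171.8  142.1] [ 582.7 -149.9  145.9]
{'t': 8.32, 'ang': np.float64(110.9), 'r': 446.7, 'z': 226.2, 'w': 60.0, 'gf': 0.0, 'tan': -0.1, 'F': [0.2, -0.0, 0.1]}
```

View pics/res.png

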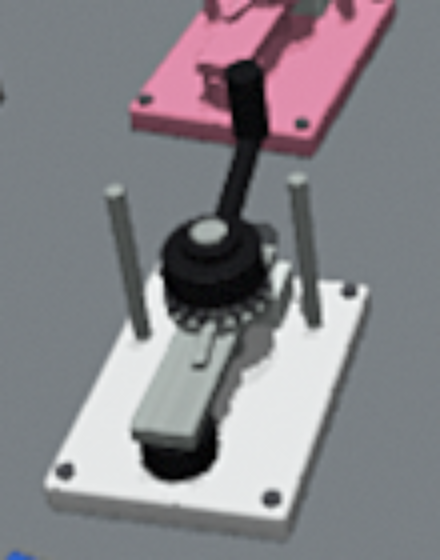

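The knob is now at 201° instead of 180°: the opening fingers pushed it aside while standing radially outside it. The cameras agree on the knob, so I'll check where the fingers really are relative to the TCP.

Run:
```python
from h import *
s=bot.read_state();p=np.array(s["ee_pos"]);M=q2R(s["tool_rot"]).as_matrix();print(p.round(1),M.round(3).tolist())
for n in("top","scene"):
    c=bot.read_camera(n);P=(cloud(c)-p)@M   # tool frame
    for lo,hi in((-60,-40),(-40,-20),(-20,-10),(-10,0),(0,10),(10,25)):
      for sg in(1,-1):
        k=(P[...,2]>lo)&(P[...,2]<hi)&(abs(P[...,0])<70)&(P[...,1]*sg>0)&(P[...,1]*sg<70)
        if k.sum()>3: print(n,lo,sg,k.sum(),np.percentile(P[k],[3,50,97],axis=0).round(1).tolist())
    if n=="scene": cv2.imwrite("pics/fing.png",c["image"])
```

```text
[498.9 290.1 226.2] [[0.735, 0.678, -0.001], [0.678, -0.735, -0.0], [-0.001, -0.0, -1.0]]
top -60 1 27 [[-11.5, 30.0, -59.3], [-9.0, 38.7, -47.4], [-4.8, 44.0, -40.6]]
top -40 1 40 [[-10.5, 29.8, -39.4], [-6.4, 36.0, -31.8], [0.8, 42.8, -22.7]]
top -40 -1 8 [[-10.3, -32.2, -29.5], [-8.0, -30.7, -22.7], [-2.4, -30.3, -20.2]]
top -20 -1 4 [[-5.0, -31.5, -17.0], [-2.2, -31.2, -15.8], [1.9, -30.9, -14.0]]
scene -60 1 102 [[-4.6, 30.4, -58.8], [7.7, 39.5, -47.9], [12.5, 43.6, -40.3]]
scene -60 -1 130 [[-10.2, -42.5, -59.3], [5.0, -31.8, -50.5], [12.7, -29.6, -40.7]]
scene -40 1 104 [[-4.8, 29.9, -39.2], [7.3, 38.1, -31.3], [12.9, 43.4, -22.7]]
scene -40 -1 123 [[-10.0, -42.9, -39.3], [5.7, -31.4, -30.5], [12.2, -29.5, -20.9]]
scene -20 1 9 [[3.1, 30.4, -19.9], [8.7, 35.5, -18.6], [10.8, 36.3, -17.1]]
scene -20 -1 16 [[-8.5, -33.8, -19.6], [1.9, -31.2, -18.5], [9.7, -30.0, -16.0]]
```

View pics/fing.png

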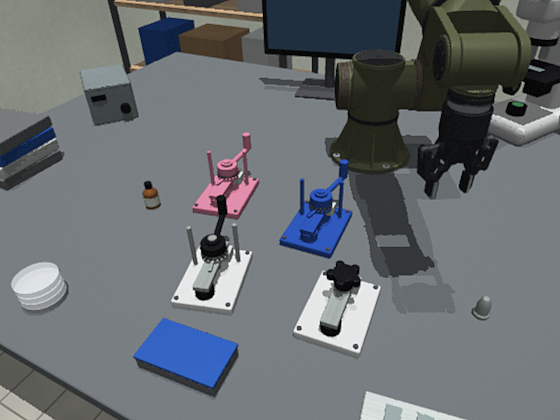

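The image shows the fingertips at (433,192) and (463,190). In the tool frame that is about 16 mm behind the TCP, not ahead of it, so my first grip only caught the top of the knob. I'll measure again with the fingers closed.

Run:
```python
from h import *
print("tip_reach",bot.tip_reach)
bot.move_gripper(22)
s=bot.read_state();p=np.array(s["ee_pos"]);M=q2R(s["tool_rot"]).as_matrix();print(p.round(1),s["grip_width"],s["clock"])
c=bot.read_camera("scene");P=(cloud(c)-p)@M
k=(abs(P[...,0])<40)&(abs(P[...,1])<60)&(abs(P[...,2])<60)
print(np.histogram(P[k][:,2],bins=np.arange(-60,61,5)))
for lo in range(-30,20,5):
    j=k&(P[...,2]>lo)&(P[...,2]<lo+5)
    if j.sum()>2: print(lo,j.sum(),P[j].min(0).round(1),P[j].max(0).round(1))
# FK sanity: pixel of TCP
```

```text
tip_reach 19.0
[498.4 291.  226.2] 22.1428916132254 8.8667
(array([87, 51, 60, 57, 67, 62, 59, 61, 49, 17,  0,  0,  0,  0,  0,  0,  0,
        0,  0,  0,  0,  0,  0,  0]), array([-60, -55, -50, -45, -40, -35, -30, -25, -20, -15, -10,  -5,   0,
         5,  10,  15,  20,  25,  30,  35,  40,  45,  50,  55,  60]))
-30 59 [-11.6 -23.  -30. ] [ 12.   25.5 -25. ]
-25 61 [ -8.9 -24.7 -24.9] [ 12.1  24.3 -20. ]
-20 49 [ -9.2 -24.7 -19.9] [ 13.1  22.7 -15.1]
-15 17 [ -6.3 -18.4 -14.9] [ 11.8  17.7 -11.3]
```

The closed tips sit 11.5 mm behind the reported TCP, so the real tool is about 30 mm shorter than reported. Fix: command z about 30 mm lower (TCP about 97 puts the tips near 108). Next I check whether the screw moved, by comparing the pointer tab before and after.

Run:
```python
from h import *
c=bot.read_camera("scene");a=np.load("scene0.npz")["im"][225:300,180:250];b=c["image"][225:300,180:250]
cv2.imwrite("pics/cmp.png",np.hstack([cv2.resize(x,None,fx=5.6,fy=7,interpolation=cv2.INTER_CUBIC)[:,:392] for x in(a,b)]))
# expected pixel of tab tip for local angle phi, r=36, z=60..80
h,w=c["depth"].shape;f=h/2/np.tan(np.radians(c["fovy"])/2);M=q2R(c["attitude"]).as_matrix()
for z in(60,75):
  for phi in range(-60,61,20):
    t=np.radians(phi+YAW);X=np.r_[A+42*np.array([np.cos(t),np.sin(t)]),z];q=M.T@(X-c["eye"])
    print(z,phi,((q[0]/q[2]*f+c["cx"]-180)*5.6).round(),((q[1]/q[2]*f+c["cy"]-225)*7).round())
```

```text
60 -60 90.0 236.0
60 -40 103.0 265.0
60 -20 129.0 287.0
60 0 163.0 298.0
60 20 203.0 298.0
60 40 241.0 285.0
60 60 274.0 263.0
75 -60 84.0 200.0
75 -40 98.0 228.0
75 -20 123.0 250.0
75 0 158.0 261.0
75 20 198.0 261.0
75 40 237.0 249.0
75 60 270.0 226.0
```

View pics/cmp.png

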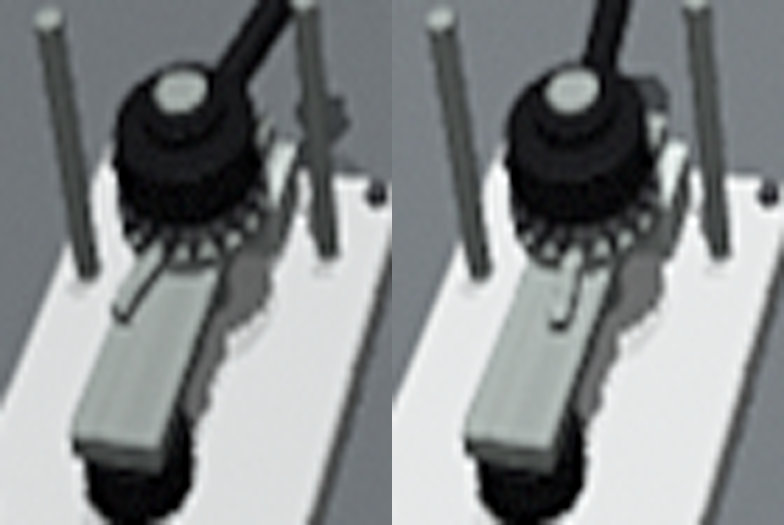

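The left half (start) has the pointer tip at (122,318), about -22°. In the right half (now) it is at (165,325) within its own panel, about 0°. So my slip dragged the screw back with the lever by about 20°. I'll regrip at the corrected height, turn it back to where it started, then do the job.

```bash
sed -i 's/H=127\./H=97./' h.py
cat >> h.py <<'E'
def arc(a0,a1,z,step=8,speed=60,stop=None):
    n=max(1,int(np.ceil(abs(a1-a0)/step)))
    for a in np.linspace(a0,a1,n+1)[1:]:
        p,q=pose(a,z,1); bot.servo_line(p,q,speed=speed); s=st()
        if stop and abs(s["tan"])>stop: print("stop",s); return a
    return a1
E
python3 - <<'E'
from h import *
a=200.8
bot.move_gripper(60); bot.move_to(*pose(a,H+70,1))
print("hit",bot.servo_line(pose(a,H,1)[0],speed=80,until_force=10)); print(st())
bot.move_gripper(10,grip_force=60); print(st())
if st()["w"]>20:
    arc(a,179.8,H,step=5,stop=20); print(st())
    c=bot.read_camera("scene");cv2.imwrite("pics/back.png",cv2.resize(c["image"][170:310,160:270],None,fx=4,fy=4))
E
```

```text
hit False
{'t': 12.13, 'ang': np.float64(200.9), 'r': 94.8, 'z': 97.5, 'w': 60.2, 'gf': 0.0, 'tan': -0.3, 'F': [-0.3, 0.2, -0.2]}
{'t': 12.57, 'ang': np.float64(200.9), 'r': 94.4, 'z': 97.8, 'w': 20.7, 'gf': 63.2, 'tan': -0.0, 'F': [0.4, 0.1, 2.8]}
{'t': 13.9, 'ang': np.float64(179.9), 'r': 94.1, 'z': 97.5, 'w': 20.4, 'gf': 63.1, 'tan': 1.2, 'F': [7.3, -1.2, 3.3]}
```

Run:
```python
from h import *
a=179.8
bot.servo_line(pose(a,H+13,1)[0],speed=40); print(st())
c=bot.read_camera("scene");b=c["image"]
cv2.imwrite("pics/back2.png",np.hstack([cv2.imread("pics/back.png"),cv2.resize(b[170:310,160:250],None,fx=4,fy=4)]))
```

```text
{'t': 14.43, 'ang': np.float64(179.9), 'r': 94.2, 'z': 109.6, 'w': 20.6, 'gf': 62.1, 'tan': 0.1, 'F': [12.4, -0.1, -6.5]}
```

View pics/back2.png

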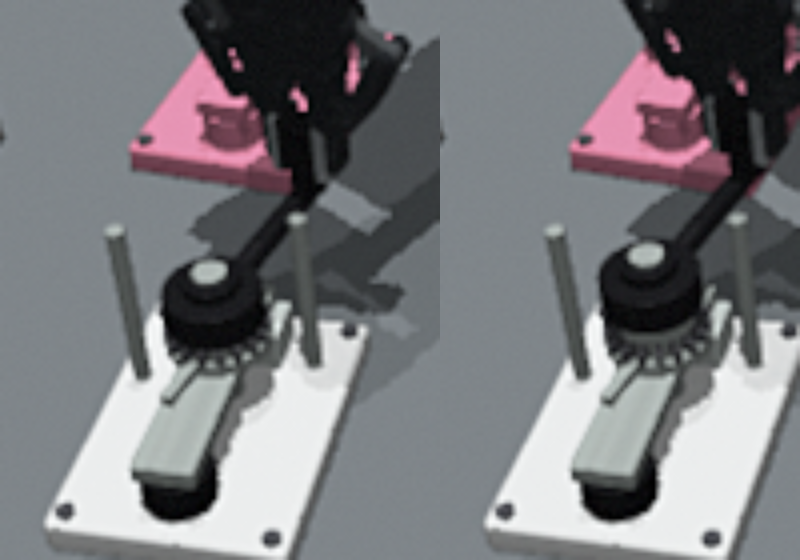

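The left half shows the pointer back at its starting place (165,400). The right half shows the lever lifted, with a grey gap under the hub at (650,335). Now I swing 60°, let it drop and regrip.

```bash
sed -i 's/r=95\.)/r=93.8)/' h.py
python3 - <<'E'
from h import *
a=arc(179.8,239.8,H+13,step=10,speed=70,stop=25); print(a,st())
if a>239:
    bot.servo_line(pose(a,H+2,1)[0],speed=40); print(st())
    bot.move_gripper(45); bot.dwell(0.3); print(st())
    c=bot.read_camera("top");P=cloud(c);d=P[...,:2]-A;r=np.hypot(d[...,0],d[...,1])
    c=bot.read_camera("scene");cv2.imwrite("pics/drop.png",cv2.resize(c["image"][170:310,140:270],None,fx=4,fy=4))
    bot.servo_line(pose(a,H,1)[0],speed=40)
    bot.move_gripper(10,grip_force=60); print(st())
E
```

```text
239.8 {'t': 16.77, 'ang': np.float64(239.5), 'r': 94.4, 'z': 109.6, 'w': 20.1, 'gf': 62.1, 'tan': 0.4, 'F': [-3.5, -6.7, -5.1]}
{'t': 17.2, 'ang': np.float64(239.5), 'r': 94.6, 'z': 99.0, 'w': 20.4, 'gf': 62.4, 'tan': 2.1, 'F': [-2.9, -9.2, -4.8]}
{'t': 17.86, 'ang': np.float64(239.8), 'r': 93.8, 'z': 99.0, 'w': 45.1, 'gf': 0.0, 'tan': -0.1, 'F': [0.2, 0.5, -0.2]}
{'t': 18.54, 'ang': np.float64(239.9), 'r': 93.9, 'z': 97.2, 'w': 20.7, 'gf': 58.6, 'tan': 0.4, 'F': [-0.2, -1.2, 1.3]}
```

View pics/drop.png

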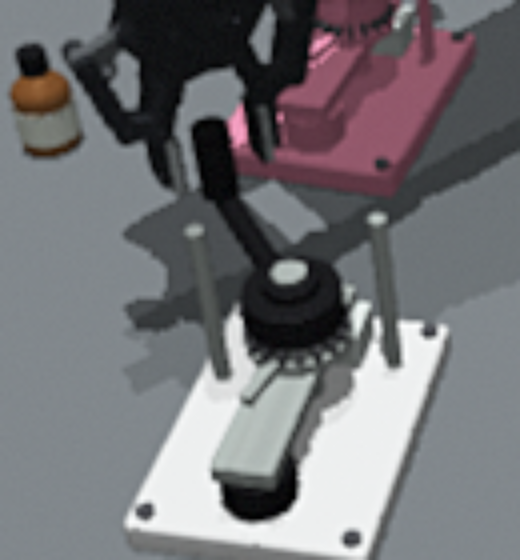

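The lever is seated at (293,310) with no gap. The pointer is still at (250,395), and the knob stands free between the fingers, now regripped. Tightening.

Run:
```python
from h import *
a=arc(239.8,190,H,step=6,speed=60,stop=14)
while a>157 and abs(st()["tan"])<14:
    a-=1.5; bot.servo_line(*pose(a,H,1),speed=30); s=st(); print(round(a,1),s["ang"],s["tan"],s["z"])
bot.dwell(.2);print(st())
c=bot.read_camera("scene");cv2.imwrite("pics/tight.png",cv2.resize(c["image"][180:310,160:270],None,fx=4.5,fy=4.5))
```

```text
188.5 188.8 3.5 96.9
187.0 187.4 2.8 96.9
185.5 185.9 3.2 96.9
184.0 184.4 2.7 97.0
182.5 182.9 2.5 97.0
181.0 181.4 2.4 97.0
179.5 179.9 1.6 97.0
178.0 178.4 2.8 97.0
176.5 176.9 1.9 97.0
175.0 175.4 1.4 97.0
173.5 173.9 1.5 97.0
172.0 172.4 2.6 97.0
170.5 170.9 2.3 97.0
169.0 169.4 2.1 97.0
167.5 168.1 5.1 97.0
166.0 166.8 6.5 97.0
164.5 165.6 9.7 97.0
163.0 164.3 12.4 97.0
161.5 162.2 6.3 97.4
160.0 160.6 3.4 97.4
158.5 159.1 3.9 97.4
157.0 157.6 4.7 97.4
{'t': 26.94, 'ang': np.float64(157.6), 'r': 92.3, 'z': 97.4, 'w': 20.6, 'gf': 60.3, 'tan': 5.5, 'F': [7.7, -9.1, -1.5]}
```

View pics/tight.png

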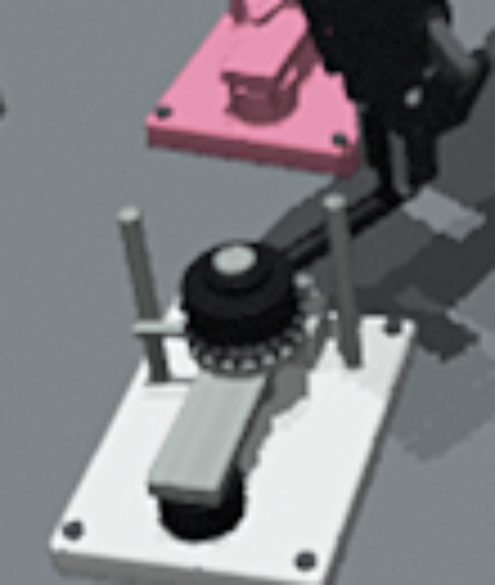

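The pointer (135,328) is against the stop post (130,260). It arrived at about 168° (world), and past that I overpushed and the lever climbed its teeth. I'll ease back into the notch, turn clockwise gently with a lower force threshold, and release.

Run:
```python
from h import *
a=157.0
while a<168:
    a+=2.2; bot.servo_line(*pose(a,H,1),speed=40); s=st(); print(round(a,1),s["ang"],s["tan"],s["z"])
bot.move_gripper(32); bot.dwell(.3)
bot.move_gripper(10,grip_force=40); print(st())
a=float(st()["ang"])
while a>157:
    a-=1; bot.servo_line(*pose(a,H,1),speed=30); s=st(); print(round(a,1),s["ang"],s["tan"],s["z"])
    if s["tan"]>7: break
print(st())
```

```text
159.2 159.3 -3.7 97.2
161.4 161.5 -2.0 97.2
163.6 163.8 -2.5 97.2
165.8 165.9 -2.8 97.2
168.0 168.2 -1.7 97.1
170.2 170.4 -1.7 97.1
{'t': 29.31, 'ang': np.float64(170.1), 'r': 93.9, 'z': 97.1, 'w': 20.8, 'gf': 39.0, 'tan': -0.7, 'F': [-0.9, 0.9, 2.4]}
169.1 169.1 -0.6 97.1
168.1 168.1 -0.4 97.1
167.1 167.1 -0.6 97.1
166.1 166.1 -0.7 97.1
165.1 165.2 0.2 97.0
164.1 164.1 1.6 97.1
163.1 163.1 1.7 97.0
162.1 162.1 0.9 97.0
161.1 161.1 0.8 97.0
160.1 160.1 0.9 97.0
159.1 159.1 0.7 97.0
158.1 158.1 0.3 97.0
157.1 157.1 0.6 97.0
156.1 156.1 0.4 97.0
{'t': 32.81, 'ang': np.float64(156.1), 'r': 93.7, 'z': 97.0, 'w': 20.9, 'gf': 39.1, 'tan': 0.4, 'F': [4.6, -2.5, 0.0]}
```

I've used up my picture views, so I'll measure the pointer's angle from depth: now, and against the earlier "tight" image.

```bash
cat >> h.py <<'E'
def ptr(P,im):
    th=np.radians(YAW);d=P-np.r_[A,0];x=d[...,0]*np.cos(th)+d[...,1]*np.sin(th);y=-d[...,0]*np.sin(th)+d[...,1]*np.cos(th)
    r=np.hypot(x,y);z=P[...,2];ph=np.degrees(np.arctan2(y,x))
    k=(r>33)&(r<46)&(z>42)&(z<85)&(ph<30)&(ph>-140)
    return k.sum(),np.c_[ph[k],r[k],z[k]].round(0)
def arm(P,im):
    d=P-np.r_[A,0];r=np.hypot(d[...,0],d[...,1]);k=(r>38)&(r<75)&(P[...,2]>92)&(P[...,2]<115)&(im.max(-1)<80)
    return k.sum(),np.degrees(np.arctan2(np.median(d[k][:,1]),np.median(d[k][:,0])))%360,np.median(P[k][:,2])
E
python3 - <<'E'
from h import *
D=np.load("scene0.npz");n,v=ptr(D["P"],D["im"]);print("start",n,np.median(v,axis=0),arm(D["P"],D["im"]))
c=bot.read_camera("scene");P=cloud(c);n,v=ptr(P,c["image"]);print("now",n,np.median(v,axis=0));print(v[:25].tolist(),arm(P,c["image"]))
b=c["image"][180:310,160:270];t=cv2.resize(cv2.imread("pics/tight.png"),(110,130),interpolation=cv2.INTER_AREA)
df=cv2.absdiff(b,t).max(-1);g=df[60:100,25:50];print("diff near pointer",g.max(),(g>40).sum(),np.argwhere(g>40)[:20].tolist())
E
```

```text
start 77 [ 2. 39. 58.] (np.int64(142), np.float64(177.35958436966266), np.float64(98.36085942219842))
now 105 [-8. 39. 58.]
[[-91.0, 46.0, 81.0], [-89.0, 46.0, 77.0], [-77.0, 45.0, 66.0], [-78.0, 43.0, 65.0], [-76.0, 41.0, 66.0], [-77.0, 39.0, 65.0], [-80.0, 37.0, 63.0], [-78.0, 35.0, 64.0], [-74.0, 45.0, 65.0], [-74.0, 43.0, 64.0], [-76.0, 41.0, 63.0], [-74.0, 39.0, 64.0], [-75.0, 37.0, 63.0], [-73.0, 35.0, 64.0], [-69.0, 45.0, 66.0], [-70.0, 43.0, 64.0], [-71.0, 41.0, 63.0], [-68.0, 39.0, 65.0], [-71.0, 37.0, 63.0], [-70.0, 35.0, 63.0], [-71.0, 46.0, 62.0], [-73.0, 44.0, 59.0], [-72.0, 41.0, 60.0], [-68.0, 39.0, 62.0], [-72.0, 37.0, 59.0]] (np.int64(85), np.float64(147.78053890432716), np.float64(97.65935495800795))
diff near pointer 149 87 [[0, 24], [9, 16], [10, 16], [11, 6], [11, 7], [11, 8], [11, 9], [11, 10], [11, 14], [11, 15], [12, 6], [12, 7], [12, 8], [12, 9], [12, 10], [12, 12], [12, 13], [12, 14], [12, 15], [13, 11]]
```

The pointer is at about -74° and the stop is near -86°, so the lever did skip a tooth and is now short of swing. I'll make one more ratchet stroke: lift, back 20°, drop, then clockwise to the stop with a force limit below the skip force.

Run:
```python
from h import *
bot.move_gripper(10,grip_force=60)
bot.servo_line(pose(156.1,H+12,1)[0],speed=50); print(st())
arc(156.1,178,H+12,step=11,speed=80)
bot.servo_line(pose(178,H+1,1)[0],speed=60)
bot.move_gripper(30); bot.dwell(.15); bot.move_gripper(12,grip_force=60); print(st())
a=arc(178,169,H,step=9,speed=60); print(st())
while a>158 and st()["t"]<38.8:
    a-=1; bot.servo_line(*pose(a,H,1),speed=30); s=st(); print(round(a,1),s["ang"],s["tan"],s["t"])
    if s["tan"]>7.5: break
c=bot.read_camera("scene");P=cloud(c);n,v=ptr(P,c["image"]);v=v[(v[:,0]<-50)&(v[:,2]<75)];print("ptr",len(v),np.median(v,axis=0),v[:8].tolist(),st())
b=c["image"][180:310,160:270];cv2.imwrite("pics/t2.png",b);t=cv2.resize(cv2.imread("pics/tight.png"),(110,130),interpolation=cv2.INTER_AREA)
g=cv2.absdiff(b,t).max(-1)[60:100,25:50];print("diff",(g>40).sum())
```

```text
{'t': 33.47, 'ang': np.float64(156.1), 'r': 93.8, 'z': 108.6, 'w': 20.6, 'gf': 59.2, 'tan': -0.3, 'F': [7.4, -2.9, -6.7]}
{'t': 35.19, 'ang': np.float64(178.0), 'r': 93.8, 'z': 98.2, 'w': 20.3, 'gf': 58.5, 'tan': 0.1, 'F': [-1.5, -0.1, 2.8]}
{'t': 35.59, 'ang': np.float64(169.0), 'r': 93.6, 'z': 97.9, 'w': 20.4, 'gf': 59.1, 'tan': 1.3, 'F': [-3.9, -0.5, 10.2]}
168 168.2 3.9 35.84
167 167.4 4.3 36.09
166 166.5 7.2 36.34
165 165.7 8.8 36.59
ptr 19 [-80.  39.  63.] [[-83.0, 44.0, 64.0], [-82.0, 42.0, 65.0], [-83.0, 40.0, 64.0], [-84.0, 38.0, 64.0], [-83.0, 35.0, 64.0], [-83.0, 33.0, 64.0], [-77.0, 45.0, 65.0], [-78.0, 43.0, 65.0]] {'t': 36.64, 'ang': np.float64(165.7), 'r': 93.5, 'z': 97.9, 'w': 20.6, 'gf': 59.2, 'tan': 9.2, 'F': [-6.3, -7.9, 9.3]}
diff 3
```

The force rose above the turning friction at 166°, and the pointer image matches the earlier one with the pointer against the stop post. Releasing and retreating.

Run:
```python
from h import *
bot.move_gripper(45); p=np.array(bot.read_state()["ee_pos"]); bot.servo_line(p+[0,0,75],speed=120); print(st())
c=bot.read_camera("scene");P=cloud(c);n,v=ptr(P,c["image"]);v=v[(v[:,0]<-50)&(v[:,2]<75)];print(len(v),np.median(v,axis=0),v[:4].tolist())
b=c["image"][180:310,160:270];g=cv2.absdiff(b,cv2.imread("pics/t2.png")).max(-1)[60:100,25:50];print("diff",(g>40).sum())
c=bot.read_camera("top");P=cloud(c);d=P-np.r_[A,0];r=np.hypot(d[...,0],d[...,1])
s=c and bot.read_state(); print(s["clock"])
c2=(r>70)&(r<125)&(P[...,2]>110)&(P[...,2]<150)&(d[...,0]<0);print("knob top",c2.sum(),P[c2].mean(0) if c2.any() else None)
```

```text
{'t': 37.77, 'ang': np.float64(164.9), 'r': 94.2, 'z': 171.0, 'w': 45.0, 'gf': 0.0, 'tan': -0.5, 'F': [0.0, 0.6, 0.1]}
21 [-78.  39.  64.] [[-92.0, 46.0, 66.0], [-84.0, 44.0, 64.0], [-81.0, 42.0, 65.0], [-84.0, 40.0, 64.0]]
diff 2
37.875
knob top 0 None
```

The pointer stayed at the stop post after release and the gripper is clear. Handing in at 37.9 s.

```bash
python3 -c "
from rig import bot
print(bot.finish_job())"
```

```text
the job is handed in; nothing more can be done
None
```

I handed the job in at 37.9 s with the pointer at the stop post, the lever released and the star clamp untouched, but not in one clean stroke: a failed first grip turned the screw back about 20° (I restored it), and after the 60° swing I pushed too hard, the lever skipped a tooth, and it took an extra 20° lift-and-swing to finish.

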